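Open the blue laser shutter with its lever-lock toggle

ROBOT

A 6-joint arm with a two-finger parallel gripper is mounted at the origin on the work surface. World frame = base frame: x ahead of the robot, y to its left, z up, the work surface at z = 0. Lengths are in m, angles in rad, forces in N, time in s.
With the tool pointing down it reaches from about 0.275 to 0.75 m from the base axis. Payload 10.2 kg.
Tool frame: the origin (TCP) lies between the finger pads; the fingertips stand 14 mm ahead of it and the grasp point (between the pads) lies 5 mm behind it; z points along the fingers, x is the direction in which the jaws open and shut, and the axes are right-handed (so a half turn about z gives the same grasp; the last joint's range is limited). The gripper opens to 85 mm and grips with 20 to 120 N. Pads are 22 mm wide; open, the fingers measure 114 mm over their backs; the gripper's body (76 mm by 85 mm) begins 54 mm behind the grasp point. The pads swing forward as they close: fully open they stand 13 mm farther back than shut.
Start: joints at [1.09, 0.313, 1.498, -0, 1.331, -0.223], TCP at [0.134, 0.508, 0.245] pointing down, gripper open.
Joint ranges: [-2.94, 2.94], [-0.97, 2.17], [0.19, 2.56], [-1.23, 4.37], [0.02, 3.11], [-2.88, 2.88]. Speed limits (rad/s): [2.39, 2.39, 3.01, 3.14, 3.14, 3.14].

INTERFACE

Orientations are given as a rotation vector (axis times angle).
In Python, from bench import move_to, movel, goto_joints, open_gripper, clamp, dwell, ik, sense, grab_frame, Unreachable, hand_in, recognise, masks_of, pinpoint gives the robot as it stands. Calls block until the motion is done:
- move_to(position, orientation): joint-space move of the TCP to a pose.
- movel(position, speed=0.15, attitude=None): straight line of the TCP; attitude=None keeps the orientation; speed is the mean speed in m/s.
- goto_joints(angles): joint-space move.
- open_gripper() and clamp(effort=None): open the fingers fully, or close them until they stop; effort is the grip in N (None keeps the last).
- dwell(seconds).
- ik(position, orientation): joint angles nearest the present ones, or None.
- sense(): the state.
- grab_frame(name): name is "scene" or "top" or "wrist"; returns a dict with "image" (400x640x3 uint8, red, green, blue), "fx", "fy", "cx", "cy" (pixels), "k1" (the pictures are not rectified: a ray, as slopes to the right and down, at radius r is drawn at 1 + k1 r^2 times it, then the intrinsics apply), "R" (3x3) and "t" (3): a world point X has camera coordinates R X + t; the wrist camera has in their place "T_tool_cam" (4x4, takes a point from camera to tool coordinates, whose origin is the TCP and whose axes are the tool frame's). Camera axes: x right, y down, z forward; pixel columns grow to the right and rows downward; lengths in m; the calibration is good to about 2 mm. A picture is of the moment at which its call begins: read the wrist's pose just before it. There is no depth.
A pose or a line that the arm cannot do raises Unreachable and nothing moves.
- hand_in(): hands the job in, once; it reports no verdict.
Trained networks look in a picture, given as the dict that the camera call returned (one of the last four; its "shot" number tells which), for a name from the list of things; names that differ only in an ending like _2 or _b are one class to them, and where a whole thing is asked for, a point or a joint stands for the part that bears it (a point fixed in the world has none). Each returns a list of dicts, best first, with "conf" (0 to 1); they miss things now and then, are a little off and sometimes report something else, mostly with a low value. They report only what shows in the picture. A call takes as long as a camera call. They do not tell look-alikes from the thing itself.
- recognise(picture, target): "box" ([left, top, right, bottom] as shares, 0 to 1, of the picture: columns of its width, rows of its height, round what is visible of it).
- masks_of(picture, target): "region" (400x640 bool, what is visible of it) and "box" ([left, top, right, bottom] as shares, 0 to 1, of the picture: columns of its width, rows of its height, round what is visible of it).
- pinpoint(picture, target): "at" ([column, row] as shares, 0 to 1, of the picture: columns of its width, rows of its height: a listed point, or the origin of a listed thing).
The state is a dict: "time_s": time; "joints": joint angles; "joint_vel": joint speeds; "joint_efforts": joint torques, N m; "tool_pos": TCP position; "ee_rot": TCP orientation; "force": force on the tool from outside, world axes, zero at the start; "wrist_torque": the same for the moment, N m; "gripper_width": finger opening in m.
Only numpy, scipy, OpenCV 4.12 (cv2) and the standard library are available. Lean on these libraries where they do the work, as an engineer would, in place of code of your own. Each camera call takes 0.05 s, during which the arm holds its last target. There are 200 camera calls.

TASK

Open the blue laser line for the microscope: on the shutter box with the blue collar, lift the locking collar of the toggle, flip the lever over from the black-dot side to the green-dot side, and let the collar drop fully back down so that the lever is locked there. Leave the red shutter's lever where it is.

Things in the scene. Friction and masses are not known exactly. Their poses are not given: they have to be found in the camera images.
- shutter_blue: Fixed light grey box, 130 x 84 x 40 mm, two blue stripes on top, toggle with blue collar in its middle. Origin: centre of its underside, z up. x (130 mm side) points from the black dot (closed, end nearer the robot) to the green dot (open). The lever hinges about the box's y axis, 44 mm above the origin. Steel gate under the collar: within 12 mm of the middle along y, up to 84 mm high.
- lever_blue (a joint): Angle of the blue lever (rad): 0 = leaning 0.42 from upright to the black dot (box -x), 0.42 = upright, 0.84 = leaning 0.42 to the green dot, at its stop. Starts near 0. Collar down: it can move only within 0 to 0.1 or 0.74 to 0.84. Rod 8 mm thick, 14 mm ball end, top 99 mm from the hinge.
- collar_blue (a joint): Lift of the blue collar along the rod (m): 0 down, 0.022 upper stop. Cylinder 32 mm across, 32 long, centre 62 mm from the hinge when down. Spring pulls it down, 4 N (down) to 8.5 N (top). Lever swings freely at 0.010 or more. Drops and locks when let go at either end. Pinch it along the box's y from straight above; it pivots between the fingers as the lever swings.
- lever_red (a joint): Angle of the lever on the red-striped twin box with the red collar (rad), same build and meaning as lever_blue. It starts locked near 0 (black-dot side) and is to stay there. The two boxes stand left and right in varying order, at least 0.2 m apart.
Things that resemble listed ones, but are neither listed nor needed, are in the scene too. What is shaped like the shutter_blue but purple is not meant.

How it is judged:
On the way, in this order (a step that is already met when the one before it is completed fails the run):
1. the blue collar is lifted clear of its notch while the lever is still on the black-dot side (value of joint collar_blue above 0.008 m and value of joint lever_blue below 0.35 rad), for 0.04 s.
2. the blue lever is over on the green-dot side (value of joint lever_blue above 0.7 rad), for 0.1 s.
At the end, for the whole second after the job is handed in: The blue lever is on the green-dot side (above 0.70 rad), its collar is down in the notch again (lifted less than 4 mm), and the red lever is still on its black-dot side (below 0.2 rad) (value of joint lever_blue above 0.7 rad and value of joint collar_blue below 0.004 m and value of joint lever_red below 0.2 rad); the robot touches nothing.
It fails at once if the red shutter's lever is flipped (value of joint lever_red above 0.3 rad).
It also fails if it takes over 30 s, if anything falls off the work surface, if the arm or the gripper's body presses on something with over 40 N, if the wrist force passes 120 N, or if a joint passes its speed limit or range.

## Working session

There is one attempt and no reset: what is moved stays moved. The work goes in short steps, each a Python script; the robot and the scene stay as the last script left them, time stands still between calls to the robot, and variables do not carry over. Pictures are saved under pics/ and viewed, about 8 in all and at most 12, crops included, and the job is handed in when it is done.

```bash
mkdir -p pics
cat > h.py <<'E'
import numpy as np, cv2
from bench import *
def save(p,n): cv2.imwrite('pics/'+n,cv2.cvtColor(p,cv2.COLOR_RGB2BGR))
E
python3 - <<'E'
from h import *
a=grab_frame("scene");b=grab_frame("top")
save(a["image"],"scene.png");save(b["image"],"top.png")
for n,p in(("scene",a),("top",b)):
    print(n,p["fx"],p["cx"],p["cy"],p["k1"],(-p["R"].T@p["t"]).round(3))
    for d in pinpoint(p,"shutter_blue"): print("pin",(np.array(d["at"])*[640,400]).round(1),d["conf"])
    for d in recognise(p,"collar_blue"): print("col",(np.array(d["box"])*[640,400,640,400]).round(1),d["conf"])
print(sense()["time_s"],sense()["ee_rot"])
E
```

```text
scene 453.55802004787813 324.8722427493001 199.03352674473646 -0.022644604098110057 [1.043 0.502 0.567]
pin [321.3 227.6] 0.94
pin [265.3 200.1] 0.91
col [231.9 142.2 297.5 215.4] 0.68
col [317.  121.4 333.9 142.5] 0.66
col [324.4 179.7 344.  200.6] 0.59
col [263.  148.5 282.8 170.1] 0.57
top 460.6104860399037 325.1192510642858 198.11697519946276 -0.01593154762541133 [0.394 0.018 0.984]
pin [412.  272.6] 0.9
pin [329.3 184. ] 0.81
pin [405.4 188.7] 0.73
col [405.6 182.4 425.6 203.5] 0.77
col [311.7 183.6 333.9 200.7] 0.72
col [411.8 277.6 430.1 294.4] 0.64
0.3 [ 2.48837296e+00  1.91744226e+00 -6.01653728e-04]
```

View pics/scene.png

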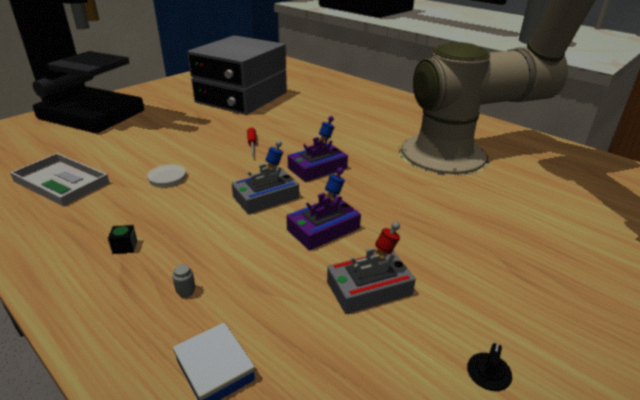

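View pics/top.png

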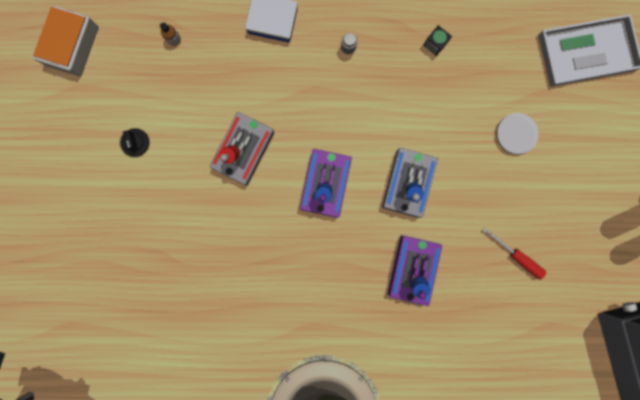

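Candidates in the top picture: purple boxes at (325,184) and (415,270), which also have blue collars, and a grey box with blue stripes at (410,182). The red-striped grey box is at (242,150). Only the one at (410,182), seen in the scene view at (265,188), is both grey and blue-striped, so it fits. I'll triangulate it, move above it and confirm from close by.

```bash
cat >> h.py <<'E'
from scipy.spatial.transform import Rotation as Ro
def pose(p,s=None):
    if "R" in p: return p["R"],p["t"]
    T=np.eye(4);T[:3,:3]=Ro.from_rotvec(s["ee_rot"]).as_matrix();T[:3,3]=s["tool_pos"]
    M=np.linalg.inv(T@p["T_tool_cam"]); return M[:3,:3],M[:3,3]
def ray(p,px,Rt):
    K=np.array([[p["fx"],0,p["cx"]],[0,p["fy"],p["cy"]],[0,0,1.]])
    u=cv2.undistortPoints(np.array([[px]],float),K,np.array([p["k1"],0,0,0.]))[0,0]
    R,t=Rt; d=R.T@np.r_[u,1]; return -R.T@t,d/np.linalg.norm(d)
def tri(*rays):
    A=0;b=0
    for c,d in rays:
        P=np.eye(3)-np.outer(d,d);A=A+P;b=b+P@c
    X=np.linalg.solve(A,b)
    return X,[np.linalg.norm((np.eye(3)-np.outer(d,d))@(X-c)) for c,d in rays]
def onz(r,z): c,d=r; return c+d*(z-c[2])/d[2]
def down(yaw,flip=1):   # tool x along box y (yaw = heading of box x)
    y=flip*np.array([-np.sin(yaw),np.cos(yaw),0]);z=np.array([0,0,-1.])
    return Ro.from_matrix(np.c_[y,np.cross(z,y),z]).as_rotvec()
E
python3 - <<'E'
from h import *
a=grab_frame("scene");b=grab_frame("top")
ra=lambda q:ray(a,q,pose(a)); rb=lambda q:ray(b,q,pose(b))
print("origin",tri(ra([265.3,200.1]),rb([405.4,188.7])))
print("collar",tri(ra([272.9,158]),rb([415.6,193])))
g=onz(rb([417.5,157]),.04);k=onz(rb([405,207]),.04);print(g,k,(g+k)/2)
yaw=np.arctan2(*(g-k)[1::-1]);print("yaw",yaw)
w=grab_frame("wrist");print(w["T_tool_cam"].round(3),w["fx"])
m=(g+k)/2
for f in(1,-1):
    q=ik([m[0]-.06,m[1],.3],down(yaw,f));print(f,q)
E
```

```text
origin (array([ 0.47739166, -0.18108286, -0.01239551]), [np.float64(0.005443950526697478), np.float64(0.00544395052669747)])
collar (array([ 0.45753496, -0.17702829,  0.09249582]), [np.float64(0.0008005828373795223), np.float64(0.0008005828373795003)])
[ 0.53557602 -0.19236175  0.04      ] [ 0.4316536  -0.16570804  0.04      ] [ 0.48361481 -0.17903489  0.04      ]
yaw -0.25106537882351904
[[ 1.    -0.     0.    -0.   ]
 [-0.     0.957  0.29  -0.074]
 [-0.    -0.29   0.957 -0.13 ]
 [ 0.     0.     0.     1.   ]] 326.89881864492025
1 [-0.65552671  0.13033834  1.5832681   0.          1.42798621 -1.97525766]
-1 [-0.65552671  0.13033834  1.5832681   0.          1.42798621  1.166335  ]
```

Run:
```python
from h import *
import pickle
o=down(-.25,-1); m=np.array([.475,-.179])
out=[]
for i,(dx,dy) in enumerate([(0,.05),(0,-.05)]):
    (move_to if i==0 else movel)(*([[m[0]+dx,m[1]+dy,.26],o] if i==0 else [[m[0]+dx,m[1]+dy,.26]]))
    dwell(.2); s=sense(); w=grab_frame("wrist"); out.append((s,w))
    for t in("shutter_blue",):
        for d in pinpoint(w,t): print(t,(np.array(d["at"])*[640,400]).round(1),d["conf"])
    for d in masks_of(w,"collar_blue"):
        v,u=np.nonzero(d["region"]);print("col",u.mean().round(1),v.mean().round(1),len(u),d["conf"])
pickle.dump(out,open("w.pkl","wb"))
save(np.vstack([cv2.resize(w["image"][40:340],(640,300)) for s,w in out]),"wrist.png"); print(sense()["time_s"])
```

```text
shutter_blue [216.8 189.2] 0.79
shutter_blue [389.8 282.9] 0.74
shutter_blue [354.5 149.6] 0.72
col 366.5 192.8 1312 0.98
col 187.4 238.8 1519 0.61
col 408.5 348.0 1119 0.6
shutter_blue [135.9 210.8] 0.95
shutter_blue [318.6 299.1] 0.72
col 262.6 217.9 1334 0.85
col 319.7 356.4 550 0.84
col 90.7 263.0 1717 0.8
col 262.2 219.6 1676 0.66
4.525
```

View pics/wrist.png

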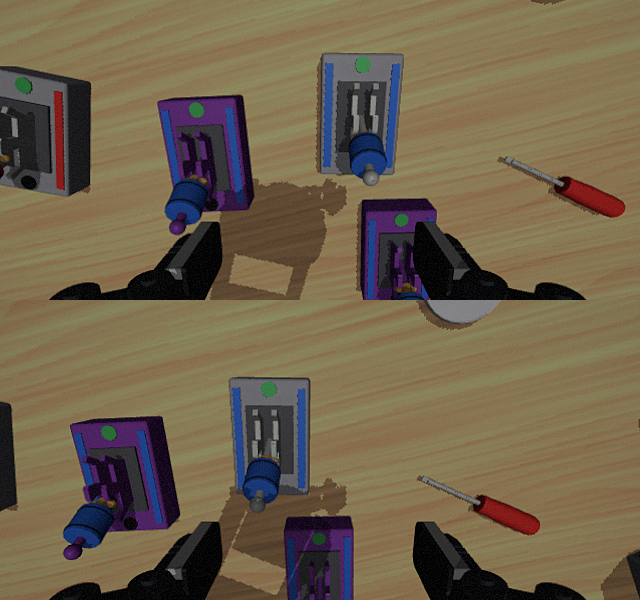

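The close view confirms it. The grey box with blue stripes (view 1: green dot (363,65), collar (367,155) in the crop) is the target. Its lever leans to the black-dot side, and the purple look-alikes are to the left and below.

Run:
```python
from h import *
import pickle
out=pickle.load(open("w.pkl","rb"))
P=dict(green=([363,105],[268.5,129.5]),ball=([370,217],[257.5,240.5]),collar=([366.5,193],[262.6,218]),TL=([322,93],[230.5,117.5]),TR=([404,94.5],[309.5,118]),purple_green=([402,260],[319.5,279]),pur2ball=([177,267],[73,291]))
for k,v in P.items():
    X,e=tri(*[ray(w,q,pose(w,s)) for (s,w),q in zip(out,v)]); print(k,X.round(4),np.round(e,4))
# green blob centroids refined, yaw from blue stripes in view1 at z=.04
for s,w in out:
    im=w["image"]; hsv=cv2.cvtColor(im,cv2.COLOR_RGB2HSV)
    m=cv2.inRange(hsv,(50,90,60),(80,255,255)); n,_,st,c=cv2.connectedComponentsWithStats(m)
    for i in range(1,n):
        if st[i,4]>60: print("g",c[i].round(1),onz(ray(w,c[i],pose(w,s)),.04).round(4))
    m=cv2.inRange(hsv,(100,120,60),(118,255,255)); n,L,st,c=cv2.connectedComponentsWithStats(m)
    for i in range(1,n):
        if st[i,4]>250:
            v,u=np.nonzero(L==i); pts=np.array([onz(ray(w,[a,b],pose(w,s)),.04)[:2] for a,b in zip(u,v)])
            x0=pts.mean(0); ev=np.linalg.svd(pts-x0,full_matrices=False)[2][0]; ev*=np.sign(ev[0])
            print("b",c[i].round(0),st[i,4],x0.round(4),"yaw",np.arctan2(ev[1],ev[0]).round(3),"len",np.ptp((pts-x0)@ev).round(3))
```

```text
green [ 0.5363 -0.1922  0.0438] [0.0002 0.0002]
ball [ 0.4492 -0.1684  0.126 ] [0.0014 0.0014]
collar [ 0.4615 -0.1721  0.0993] [0.0001 0.0001]
TL [ 0.5579 -0.155   0.0322] [0. 0.]
TR [ 0.5363 -0.236   0.0362] [0.0008 0.0008]
purple_green [ 0.3547 -0.2007  0.0421] [0.0002 0.0002]
pur2ball [0.4449 0.0074 0.1272] [0.0003 0.0003]
g [362.4 104.2] [ 0.537  -0.1923  0.04  ]
g [ 22.7 124.7] [0.6027 0.1521 0.04  ]
g [196.2 149.3] [ 0.5355 -0.0116  0.04  ]
g [401.1 259.6] [ 0.3546 -0.2001  0.04  ]
b [328. 154.] 770 [ 0.4959 -0.1458] yaw -0.261 len 0.11
b [381. 175.] 1418 [ 0.4584 -0.1964] yaw -0.512 len 0.127
b [234. 195.] 693 [ 0.4776 -0.0348] yaw -0.201 len 0.11
b [172. 189.] 590 [0.5009 0.0287] yaw -0.103 len 0.091
b [367. 183.] 388 [ 0.4546 -0.1797] yaw 1.331 len 0.034
b [187. 232.] 456 [0.4492 0.0316] yaw 1.331 len 0.04
b [183. 251.] 551 [0.4286 0.0449] yaw 1.075 len 0.04
b [371. 299.] 528 [ 0.3109 -0.1548] yaw -0.226 len 0.109
b [412. 347.] 462 [ 0.2287 -0.1917] yaw 0.912 len 0.039
g [268.4 129. ] [ 0.537  -0.1917  0.04  ]
g [108.3 172.4] [ 0.5354 -0.0108  0.04  ]
g [318.4 278.3] [ 0.3546 -0.1994  0.04  ]
b [248. 199.] 1280 [ 0.4682 -0.1474] yaw -0.038 len 0.133
b [301. 178.] 694 [ 0.4774 -0.2109] yaw -0.264 len 0.109
b [149. 216.] 681 [ 0.4775 -0.0342] yaw -0.202 len 0.11
b [263. 210.] 429 [ 0.4531 -0.1597] yaw 1.235 len 0.035
b [ 88. 257.] 488 [0.4486 0.0541] yaw 1.539 len 0.048
b [ 81. 275.] 516 [0.4282 0.0727] yaw 1.003 len 0.042
b [347. 314.] 493 [ 0.2972 -0.2212] yaw -0.23 len 0.11
b [292. 315.] 478 [ 0.3119 -0.1544] yaw -0.227 len 0.11
```

Everything agrees with the model. Box origin is about (0.4866, -0.1784), yaw -0.263. The collar is measured at (0.4615, -0.1721, 0.0993) against a predicted (0.462, -0.172, 0.1006). I'll grasp it and lift.

```bash
cat >> h.py <<'E'
YAW=-.263; O=np.array([.4866,-.1784,0]); ex=np.array([np.cos(YAW),np.sin(YAW),0]); DZ=-.008
def at(th,lift,dz=DZ):  # TCP for collar centre, th from upright
    r=.062+lift; return O+ex*r*np.sin(th)+np.array([0,0,.044+r*np.cos(th)+dz])
def rep(n):
    s=sense();print(n,"t",round(s["time_s"],2),"w",round(s["gripper_width"],4),"F",np.round(s["force"],1),"p",np.round(s["tool_pos"],4))
E
python3 - <<'E'
from h import *
o=down(YAW,-1); g=at(-.42,0)
move_to(g+[0,0,.09],o); rep("above")
movel(g,.12); rep("down")
clamp(50); rep("clamp")
movel(at(-.42,.016),.05); dwell(.1); rep("lift")
w=grab_frame("wrist"); save(w["image"],"lift.png")
E
```

```text
above t 5.0 w 0.0853 F [ 0.2 -0.4 -0.1] p [ 0.4625 -0.1719  0.1831]
down t 5.9 w 0.0853 F [-0.3  0.2  0.6] p [ 0.4627 -0.1723  0.0934]
clamp t 6.44 w 0.0309 F [-0.9  2.   5.8] p [ 0.4623 -0.1717  0.093 ]
lift t 7.01 w 0.0309 F [ 6.8 -0.3 -5.6] p [ 0.4562 -0.1702  0.1069]
```

View pics/lift.png

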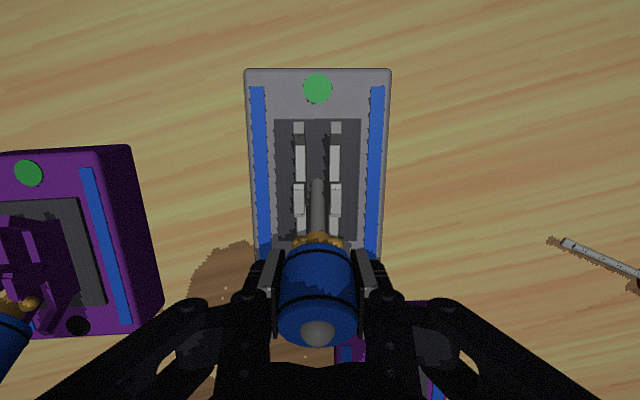

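The collar is held between the pads at (318,290) and lifted. The bare rod shows below it at (318,205), and the ball only just protrudes. Next is the swing.

Run:
```python
from h import *
for th in np.linspace(-.42,.42,8)[1:]:
    movel(at(th,.016),.06); rep(round(th,2))
w=grab_frame("wrist"); save(w["image"],"swing.png")
```

```text
-0.3 t 7.37 w 0.0306 F [-1.3  1.  -7.7] p [ 0.4637 -0.1721  0.1097]
-0.18 t 7.67 w 0.0304 F [-0.9  0.9 -8.1] p [ 0.4729 -0.1746  0.1124]
-0.06 t 7.98 w 0.031 F [-3.2  2.1 -8. ] p [ 0.482  -0.177   0.1137]
0.06 t 8.29 w 0.031 F [-0.8  1.1 -7.6] p [ 0.4914 -0.1796  0.1139]
0.18 t 8.6 w 0.0309 F [-2.1  2.4 -7.1] p [ 0.5001 -0.1819  0.1127]
0.3 t 8.91 w 0.0307 F [-3.   3.1 -5.8] p [ 0.5085 -0.1842  0.1104]
0.42 t 9.22 w 0.0306 F [-3.6  1.8 -5.2] p [ 0.517  -0.1865  0.1072]
```

View pics/swing.png

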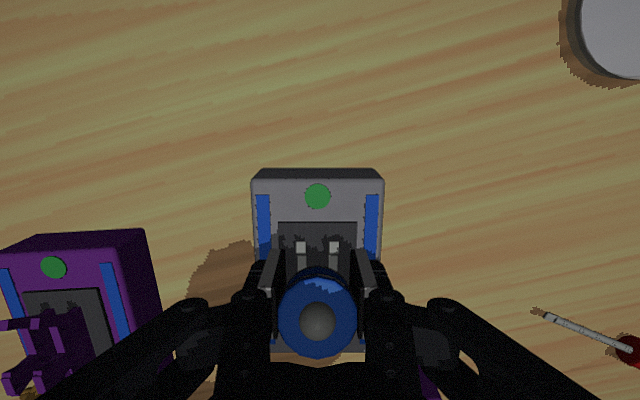

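The lever has come over: the collar and ball at (318,315) now lean toward the green dot. I'll press lightly toward the stop, lower along the rod, release and retreat, then look.

Run:
```python
from h import *
movel(at(.43,.016),.03); rep("stop")
movel(at(.42,.001),.04); rep("lowered")
open_gripper(); rep("open")
movel(at(.42,.001)+[0,0,.13],.15); movel(at(.42,.001)+[-.1,.026,.13],.15)
dwell(.2); rep("retreat")
s=sense();w=grab_frame("wrist");a=grab_frame("scene")
save(np.hstack([w["image"][100:400,150:500],cv2.resize(a["image"][100:300,220:420],(300,300),interpolation=cv2.INTER_CUBIC)]),"end.png")
R,t=pose(w,s)
for n,r in(("collar",.062),("collar_lift16",.078),("ball",.092)):
    X=O+ex*r*np.sin(.42)+[0,0,.044+r*np.cos(.42)]; c=R@X+t
    print(n,cv2.projectPoints(X[None],cv2.Rodrigues(R)[0],t,np.array([[w["fx"],0,w["cx"]],[0,w["fy"],w["cy"]],[0,0,1.]]),np.array([w["k1"],0,0,0.]))[0].ravel().round(1))
for d in masks_of(w,"collar_blue"):
    v,u=np.nonzero(d["region"]);print("mask",u.mean().round(1),v.mean().round(1),len(u),d["conf"])
```

```text
stop t 9.52 w 0.0304 F [-4.9  3.2 -4.2] p [ 0.5175 -0.1866  0.107 ]
lowered t 10.04 w 0.0308 F [ 0.8  4.9 10.2] p [ 0.5133 -0.1856  0.0961]
open t 10.62 w 0.0853 F [-0.  -0.9 -0. ] p [ 0.5114 -0.1852  0.0935]
retreat t 12.68 w 0.0852 F [-0.5 -0.2 -0.6] p [ 0.4118 -0.1592  0.2233]
collar [315.7  63.9]
collar_lift16 [315.5  50.6]
ball [315.4  37.2]
mask 105.6 197.0 2380 0.96
mask 315.9 68.1 2136 0.93
mask 379.1 328.7 1772 0.84
```

View pics/end.png

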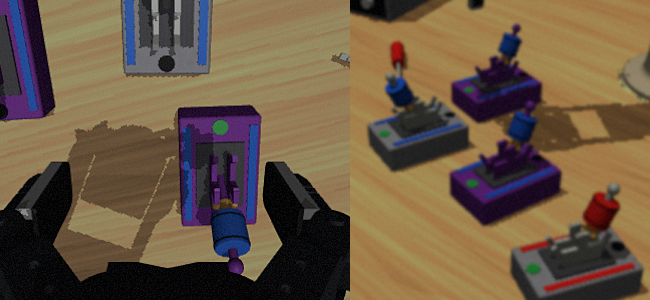

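Run:
```python
from h import *
s=sense();w=grab_frame("wrist");a=grab_frame("scene")
f=lambda i:cv2.resize(i,(400,400),interpolation=cv2.INTER_CUBIC)
save(np.hstack([f(w["image"][0:180,225:405]),f(a["image"][120:220,215:315])]),"end2.png")
```

```text
(no output)
```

View pics/end2.png

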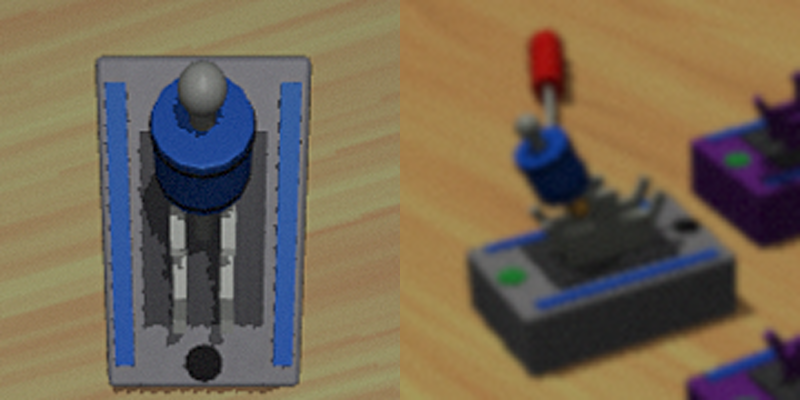

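The ball sits at crop (201,88), with (201,83) predicted for the stop. Rod shows above the collar, so the collar is down and the lever is on the green side. The red lever hasn't moved.

```bash
python3 -c "
from h import *
hand_in()"
```

```text
the job is handed in; nothing more can be done
```

The blue laser line is open: I lifted the blue collar on the grey, blue-striped box, swung the lever to the green-dot side, and lowered and released the collar. I then backed the gripper clear and handed the job in at about 13 s on the robot's clock.

- **Lever and collar:** in the last pictures the ball is within about 2 pixels of where it should be at the green-side stop. Rod shows above the collar. The collar mask was centred at row 68; I expected about 64 if down and 51 if still lifted 16 mm.
- **Red shutter and gripper:** the red lever still leans to its black-dot side, and the gripper is clear with the force reading near zero.
- **Small disagreements:** the collar seated about 2.6 mm before the commanded height, pushing back with about 10 N until I released it. My first rough estimate of the box position, from the fixed cameras, was about 1 cm off in height, so I replaced it with measurements from two wrist-camera views.

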